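# Clear the tag and show the open display chest

## Task

Lift the wooden tag up and off the pull of the display chest and put it in the small open basket, keeping the lid shut until that is done. Then raise the lid until it lies in line with the slanted pointer rod at the chest's side, and finish while still holding it there, since it falls shut by itself. Leave the pointer and the other goods on the counter where they are.

Things in the scene. Friction and masses are not known exactly. Their poses are not given: they have to be found in the camera images.
- tag_centre (a point): Centre (half-way up) of the loose plywood tag, about 70 g, hanging on the stem of the lid's pull: a board 10 mm thick (its x), 80 mm wide (its y), 145 mm tall (its z, up). Around this point is a closed window 50 mm wide, from 23.5 mm below to 22.5 mm above it; the stem passes through it and carries its top edge. Above: 12 mm of full-width board, then a neck 40 mm wide, 38 mm high.
- tag_neck (a point): A place to pinch the tag across its 10 mm thickness: in the neck, 57.5 mm above the tag's centre, 15 mm below its top edge, 35 mm above the stem's upper side. Axes as the tag's. The window clears the pull's crosspiece when the tag is lifted 12 to 25 mm and drawn 65 mm or more straight away from the chest.
- lid_pull (a point): Centre of the steel crosspiece of the T-shaped pull on the lid's front edge: a horizontal barrel 28 mm long (along y), 20 mm in diameter, on a 10 mm stem, 40 mm of it free between lid and barrel. Moves with the lid, 255 mm from the hinge line. Axes turn with the lid: y along the hinge, x from the pull to the hinge, z out of the lid's top.
- lid_hinge (a point): Middle of the lid's hinge line on the rear top edge of the fixed chest (200 mm deep, 280 mm wide, 118 mm high), 125 mm above the counter, in the mid-plane of the shut lid (14 mm thick). Axes of the chest: x from front to rear, y along the hinge, z up. The chest's front, with the pull, looks roughly to the robot.
- lid (a joint): Angle of the lid, rad: 0 shut, growing as its front edge rises. Easy-running hinge, lid 0.4 kg (varies); it falls shut when let go.
- pointer (a joint): Angle of the pointer rod, rad, counted just like the lid's: 0 would be level with its ball towards the front, growing as the ball rises; between 0.55 and 1.05. The lid is in line with it when both values are equal. Stiff; it stays where it is.
- pointer_tip (a point): Ball at the end of the thin dark steel pointer rod (170 mm long, 6 mm thick), which turns on the hinge line beside the chest, on its +y side, 162 mm from the middle of the hinge, next to a brass quadrant. x runs along the rod towards the hinge, y along the hinge.
- basket_floor (a point): Centre of the inner floor (5 mm above the counter) of the small open cane basket, fixed on the counter, left or right of the chest's front. Outside 120 mm (its x) by 160 mm (its y), 90 mm high, walls 5 mm thick.
- tag: The tag again: origin at the middle of its lower edge, 72.5 mm below its centre.
- gift_boxes: Bystander: stack of three flat black gift boxes, 110 x 150 mm, 85 mm high, on the other side from the basket. Origin under its centre.
- purse: Bystander: small stiff woven clutch purse with a pale flap, 75 x 155 mm, 90 mm high. Origin under its centre.
- round_box: Bystander: round lidded box, 96 mm in diameter, 82 mm high. Origin under its centre.
Not all that is in view belongs to the job. What is shaped like the part that bears basket_floor but yellow is not meant. Of the things that look like the tag, the smaller one is meant.

How it is judged:
On the way:
1. the tag lies or stands in the basket, let go, with the lid shut (x of tag_centre in the frame of basket_floor between -0.056 and 0.056 m and y of tag_centre in the frame of basket_floor between -0.076 and 0.076 m and z of tag_centre in the frame of basket_floor between 0 and 0.095 m and contact force between each of the arm, the fingers and tag below 0.1 N and linear speed of tag below 0.03 m/s and value of joint lid below 0.06 rad), for 0.2 s.
At the end, for the whole second after the job is handed in: The tag is in the basket, let go and at rest (its centre within the basket's walls and less than 95 mm above its floor); the robot holds the lid still (touching it with more than 0.5 N), within 0.087 rad (5 degrees) of the pointer's angle (x of tag_centre in the frame of basket_floor between -0.056 and 0.056 m and y of tag_centre in the frame of basket_floor between -0.076 and 0.076 m and z of tag_centre in the frame of basket_floor between 0 and 0.095 m and contact force between each of the arm, the fingers and tag below 0.1 N and linear speed of tag below 0.03 m/s and angle between the x axis of lid_pull and the x axis of pointer_tip, either way round below 0.087 rad and value of joint lid above 0.4 rad and velocity of joint lid between -0.05 and 0.05 rad/s and contact force between any of the fingers, the arm and lid above 0.5 N); the arm keeps its last pose, push and grip.
It fails at once if the lid is raised (more than 0.25 rad) while the tag is not in the basket (value of joint lid above 0.25 rad and horizontal distance between tag_centre and basket_floor above 0.12 m).
It fails at once if the pointer is moved by more than 15 mm at its tip (distance of pointer_tip from where it was at the start of the episode above 0.015 m).
It fails at once if gift boxes pushed more than 30 mm (distance of gift_boxes from where it was at the start of the episode above 0.03 m).
It fails at once if purse pushed more than 30 mm (distance of purse from where it was at the start of the episode above 0.03 m).
It fails at once if round box pushed more than 30 mm (distance of round_box from where it was at the start of the episode above 0.03 m).
It also fails if it takes over 64 s, if anything falls off the work surface, if the arm or the gripper's body presses on something with over 40 N, if the wrist force passes 120 N, or if a joint passes its speed limit or range.

## Robot

A 6-joint arm with a two-finger parallel gripper is mounted at the origin on the work surface. World frame = base frame: x ahead of the robot, y to its left, z up, the work surface at z = 0. Lengths are in m, angles in rad, forces in N, time in s.
With the tool pointing down it reaches from about 0.275 to 1 m from the base axis. Payload 8.4 kg.
Tool frame: the origin (TCP) lies on the centre line of the jaws, within the pads' length; the fingertips stand 25 mm ahead of it and the grasp point (between the pads) lies 6 mm ahead of it; z points along the fingers, y is the direction in which the jaws open and shut (so a half turn about z gives the same grasp; the last joint's range is limited). The gripper opens to 85 mm and grips with 20 to 120 N. Pads are 22 mm wide; open, the fingers measure 114 mm over their backs; the gripper's body (76 mm by 85 mm) begins 54 mm behind the grasp point. The pads swing forward as they close: fully open they stand 13 mm farther back than shut.
Start: joints at [-0.002, 0.353, 1.633, -0, 1.155, -0.002], TCP at [0.625, -0, 0.256] pointing down, gripper open.
Joint ranges: [-2.63, 2.63], [-0.92, 2.1], [0.06, 2.66], [-1.3, 4.44], [0, 2.69], [-3.02, 3.02]. Speed limits (rad/s): [2.22, 2.22, 2.79, 3.14, 3.14, 3.14].

## Interface

Orientations are given as a rotation vector (axis times angle).
In Python, from cell import ctrl, viewer, job gives the robot as it stands.
- The arm moves only by the shell command python3 -m jog 'ROWS' [OPENING]. ROWS is JSON, a list of rows, each a list of 2 entries, a list of its own where there are three numbers: the shift along the tool's x, y, z in units of 25 mm (1.0 is 25 mm), then the turn about the tool's z in degrees. In form: [[[dx, dy, dz], spin], ...]. A call has exactly 10 rows; each row is the pose to reach, as a shift and turn from the pose commanded when the call began, along the tool's axes at that moment; what a row does not reach only later rows make up. A row lasts 1/10 s, in which the tool goes at most 50 mm and 8.59 degrees, less where a joint would pass 70% of its speed; a pose out of reach is approached as far as the arm can. A call with a gripper value outside its range is refused whole. OPENING is the closure, from 0 (fully open) to 1 (shut), set as the call begins (- or left out, the last holds). The fingers move at their own pace and stop on an object; the grip force is fixed at half the most. Time passes only in rows, so rows that repeat a pose let the fingers close, or fill a call up. It gives the time, the measured TCP pose, the force and the opening at its end, in the units of the state.
- ctrl.sense(): the state, without advancing time (a new reading comes with each control period).
- viewer.get_image(name): name is "scene" or "side" or "wrist"; returns a dict with "image" (420x560x3 uint8, red, green, blue), "range_z" (420x560 float32, m along the optical axis (not along the pixel's ray), 0 where there is no reading), "fx", "fy", "cx", "cy" (pixels), "camera_from_world" (4x4, takes a point from world to camera coordinates); the wrist camera has in their place "T_tool_cam" (4x4, takes a point from camera to tool coordinates, whose origin is the TCP and whose axes are the flange's). Camera axes: x right, y down, z forward; pixel columns grow to the right and rows downward; lengths in m; the calibration is good to about 2 mm. A picture is of the moment at which its call begins: read the wrist's pose just before it.
- job.job_done(): hands the job in, once; it reports no verdict.
The state is a dict: "time_s": time; "qpos": joint angles; "dq": joint speeds; "effort": joint torques, N m; "tcp_pos": TCP position; "tcp_rot": TCP orientation; "contact_force": force on the tool from outside, world axes, zero at the start; "torque": the same for the moment, N m; "gripper_width": opening from 0.0 (shut) to 1.0 (fully open).
Only numpy, scipy, OpenCV 4.12 (cv2) and the standard library are available. Lean on these libraries where they do the work, as an engineer would, in place of code of your own. Each camera call takes 0.05 s, during which the arm holds its last target.

## Working session

There is one attempt and no reset: what is moved stays moved. The work goes in short steps, Python scripts to look and compute and a shell command to move; the robot and the scene stay as the last step left them, time stands still between calls to the robot, and variables do not carry over. Pictures are saved under pics/ and viewed, and the job is handed in when it is done.

```bash
ls; mkdir -p pics; python3 - <<'E'
from cell import ctrl, viewer, job
import cv2, numpy as np, pickle
print(ctrl.sense())
for n in ["scene","side","wrist"]:
    d=viewer.get_image(n); pickle.dump(d,open(f"pics/{n}0.pkl","wb"))
    cv2.imwrite(f"pics/{n}0.png",d["image"][:,:,::-1])
    print(n,{k:v for k,v in d.items() if k not in("image","range_z")})
E
```

```text
pics
{'time_s': 0.0, 'qpos': array([-2.37513273e-03,  3.53664023e-01,  1.63418529e+00, -4.56309924e-06,
        1.15517704e+00, -2.43866635e-03]), 'dq': array([ 2.19680003e-03,  8.32184676e-04,  2.56800025e-05,  8.04685487e-04,
        1.02465749e-04, -1.31786311e-03]), 'effort': array([-2.03471049e-03, -6.05236173e+01, -3.42063046e+01, -2.62302356e-04,
        9.48130677e-03,  3.61521288e-06]), 'tcp_pos': array([6.24536004e-01, 1.53192538e-05, 2.55529849e-01]), 'tcp_rot': array([-2.22065210e+00, -2.22079729e+00,  1.59273062e-03]), 'contact_force': array([0.14556507, 0.19565963, 0.74845349]), 'torque': array([ 0.06586224, -0.0206738 , -0.006921  ]), 'gripper_width': 1.0023764403102786}
scene {'fx': 474.32269024117045, 'fy': 474.32269024117045, 'cx': 281.2779127503524, 'cy': 208.35034675382585, 'camera_from_world': array([[ 0.12649619,  0.99182191,  0.01697081, -0.09014409],
       [ 0.59486382, -0.06215558, -0.80141981, -0.19339855],
       [-0.7938109 ,  0.11147188, -0.59786142,  1.9185445 ],
       [ 0.        ,  0.        ,  0.        ,  1.        ]])}
side {'fx': 464.28599944274424, 'fy': 464.28599944274424, 'cx': 279.255163406574, 'cy': 208.9095155451182, 'camera_from_world': array([[ 0.79807639, -0.60249995, -0.00823933, -0.38401128],
       [-0.44976315, -0.58654897, -0.67355283,  0.32043148],
       [ 0.40098278,  0.54125236, -0.73909316,  1.01442259],
       [ 0.        ,  0.        ,  0.        ,  1.        ]])}
wrist {'fx': 299.3548967022926, 'fy': 299.3548967022926, 'cx': 274.2242196390235, 'cy': 207.75772582577994, 'T_tool_cam': array([[ 5.20067352e-04, -9.46129837e-01, -3.23787060e-01,
         8.41544090e-02],
       [ 9.99999834e-01,  5.71781158e-04, -6.45854956e-05,
        -5.58886585e-04],
       [ 2.46241605e-04, -3.23786973e-01,  9.46129978e-01,
        -1.18621914e-01],
       [ 0.00000000e+00,  0.00000000e+00,  0.00000000e+00,
         1.00000000e+00]])}
```

View pics/scene0.png

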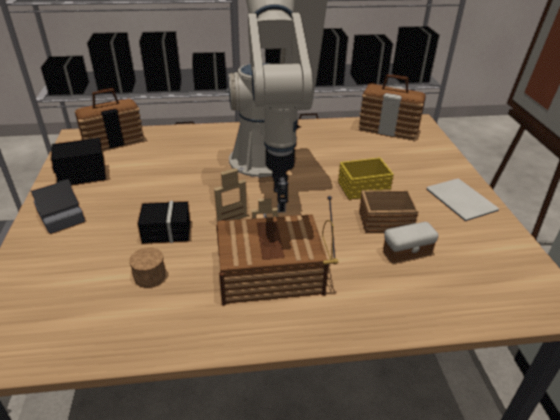

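View pics/side0.png

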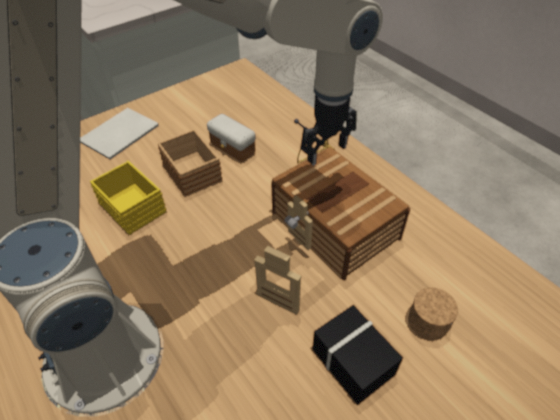

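View pics/wrist0.png

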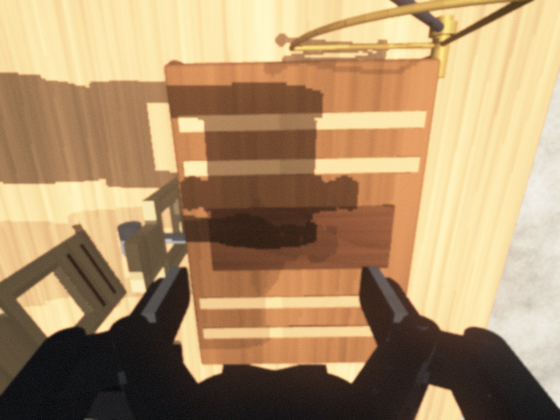

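The scene camera looks back at the robot, and the side view shows its front.

Candidates for the basket, in the side image:
- The brown cane basket at (190,160) fits, because the description rules out yellow.
- The yellow one at (128,198) is the decoy.

Candidates for the tag, in the side image:
- The small board at (300,220) hangs on the pull, so it fits.
- The larger board at (278,280) stands alone and is the decoy.

I'll confirm with a crop and measure with depth.

```bash
cat > h.py <<'E'
import numpy as np, pickle, cv2
from scipy.spatial.transform import Rotation as R
def load(f): return pickle.load(open(f,"rb"))
def cloud(d,pose=None):
    z=d["range_z"].astype(float); v,u=np.mgrid[:z.shape[0],:z.shape[1]]
    P=np.stack([(u-d["cx"])/d["fx"]*z,(v-d["cy"])/d["fy"]*z,z,np.ones_like(z)],-1)
    if "camera_from_world" in d: T=np.linalg.inv(d["camera_from_world"])
    else:
        W=np.eye(4); W[:3,:3]=R.from_rotvec(pose[1]).as_matrix(); W[:3,3]=pose[0]; T=W@d["T_tool_cam"]
    P=(P@T.T)[...,:3]; P[z==0]=np.nan; return P
def snap(name,tag):
    from cell import ctrl, viewer
    s=ctrl.sense(); d=viewer.get_image(name); d["pose"]=(s["tcp_pos"],s["tcp_rot"])
    pickle.dump(d,open(f"pics/{tag}.pkl","wb")); cv2.imwrite(f"pics/{tag}.png",d["image"][:,:,::-1]); return d
E
python3 - <<'E'
from h import *
s=load("pics/side0.pkl"); c=load("pics/scene0.pkl"); w=load("pics/wrist0.pkl")
a=cv2.resize(s["image"][90:330,80:400,::-1],None,fx=2.4,fy=2.4,interpolation=cv2.INTER_CUBIC)
cv2.imwrite("pics/crop_side.png",a)
Pc=cloud(c);Ps=cloud(s)
pose=([.6245,0,.2555],[-2.2207,-2.2208,.0016]); Pw=cloud(w,pose)
np.set_printoptions(precision=3,suppress=True)
print("side tag",Ps[205,301],Ps[240,305],"decoy",Ps[258,277],"basket rim",Ps[150,165],Ps[190,218])
print("chest corners scene",Pc[262,222],Pc[260,322],Pc[222,222],Pc[220,318])
print("wrist",Pw[238,128],Pw[240,150],Pw[70,200],Pw[70,400],Pw[350,240],Pw[240,250])
E
```

```text
side tag [ 0.519 -0.036  0.174] [ 0.518 -0.058  0.067] decoy [ 0.377 -0.132  0.189] basket rim [0.406 0.465 0.06 ] [0.467 0.276 0.005]
chest corners scene [ 0.723 -0.161  0.132] [0.742 0.103 0.13 ] [ 0.554 -0.156  0.133] [0.413 0.164 0.003]
wrist [ 0.496 -0.025  0.136] [ 0.526 -0.016  0.16 ] [0.569 0.109 0.133] [0.716 0.109 0.133] [ 0.589 -0.151  0.133] [ 0.602 -0.028  0.134]
```

View pics/crop_side.png

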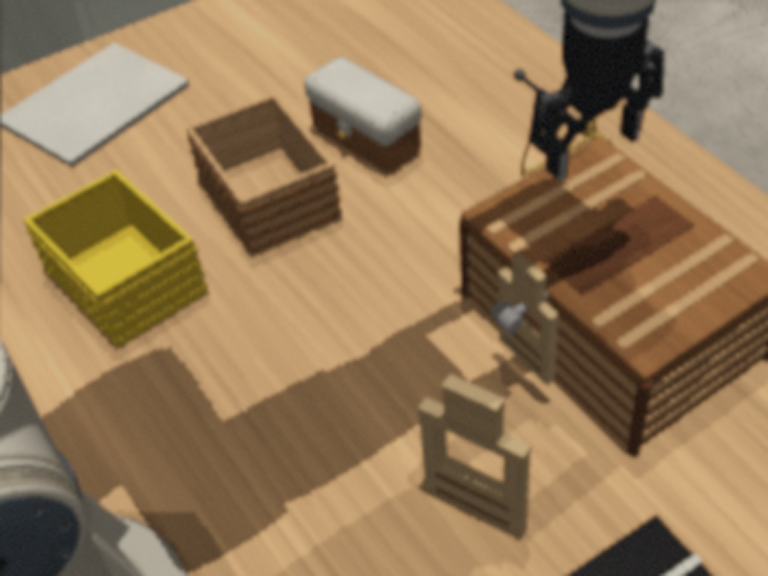

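The crop confirms both picks: the small tag hangs on the steel pull at crop (520,310), and the larger one stands free at (475,455). The brown basket is at (265,175). Next I'll fit the geometry.

```bash
python3 - <<'E'
from h import *
np.set_printoptions(precision=4,suppress=True)
s=load("pics/side0.pkl"); c=load("pics/scene0.pkl"); w=load("pics/wrist0.pkl")
Pc=cloud(c);Ps=cloud(s);Pw=cloud(w,([.6245,0,.2555],[-2.2207,-2.2208,.0016]))
def rect(P): 
    r=cv2.minAreaRect(P[:,:2].astype(np.float32)); return r
for n,P in(("scene",Pc),("side",Ps),("wrist",Pw)):
    Q=P.reshape(-1,3)
    m=(abs(Q[:,2]-.132)<.008)&(Q[:,0]>.53)&(Q[:,0]<.8)&(abs(Q[:,1]+.03)<.2)
    q=Q[m]; 
    if len(q)<50: continue
    print(n,"lid",len(q),np.median(q[:,2]),rect(q))
    # basket rim
    if n!="wrist":
        m=(Q[:,2]>.075)&(Q[:,2]<.1)&(Q[:,0]>.36)&(Q[:,0]<.62)&(Q[:,1]>.2)&(Q[:,1]<.45)
        print(n,"rim",m.sum(),np.median(Q[m],0),rect(Q[m]))
    m=(Q[:,2]>.02)&(Q[:,2]<.185)&(Q[:,0]>.49)&(Q[:,0]<.53)&(abs(Q[:,1]+.03)<.07)
    print(n,"tag",m.sum(),Q[m].min(0),Q[m].max(0))
    nk=m&(Q[:,2]>.145)&(Q[:,2]<.18); 
    if nk.sum()>10: print("  neck",nk.sum(),Q[nk].min(0),Q[nk].max(0),np.median(Q[nk],0),rect(Q[nk]))
    m=(Q[:,2]>.14)&(Q[:,0]>.5)&(Q[:,0]<.8)&(Q[:,1]>.1)&(Q[:,1]<.2)
    print(n,"ptr",m.sum(),Q[m].min(0) if m.any() else 0,Q[m].max(0) if m.any() else 0)
for k,(x0,x1,y0,y1) in {"chest":(200,440,180,310),"right":(320,480,150,280)}.items():
    cv2.imwrite(f"pics/cs_{k}.png",cv2.resize(c["image"][y0:y1,x0:x1,::-1],None,fx=3.3,fy=3.3,interpolation=cv2.INTER_CUBIC))
E
```

```text
scene lid 5269 0.13356266451060705 ((0.6430780291557312, -0.012749597430229187), (0.318311482667923, 0.22566020488739014), 89.42343139648438)
scene rim 897 [0.5065 0.38   0.0881] ((0.49967485666275024, 0.3769100308418274), (0.24134905636310577, 0.1443958878517151), 0.5687490701675415)
scene tag 295 [ 0.5131 -0.0667  0.117 ] [0.5298 0.0117 0.1847]
  neck 129 [ 0.5131 -0.0572  0.1451] [0.5298 0.     0.18  ] [ 0.5261 -0.0301  0.1613] ((0.5214657783508301, -0.0285690538585186), (0.016637025400996208, 0.057217199355363846), 0.25003647804260254)
scene ptr 199 [0.6358 0.123  0.1404] [0.7464 0.1399 0.2665]
side lid 6885 0.1336825938903632 ((0.6480199098587036, -0.01691509783267975), (0.21260406076908112, 0.3084666430950165), 1.1497234106063843)
side rim 1037 [0.5624 0.3663 0.0881] ((0.4986772835254669, 0.37581485509872437), (0.24244938790798187, 0.14788976311683655), 0.009901834651827812)
side tag 870 [ 0.49   -0.0707  0.0341] [0.5293 0.012  0.1847]
  neck 162 [ 0.5157 -0.059   0.145 ] [0.5284 0.0002 0.18  ] [ 0.5181 -0.034   0.1634] ((0.5219054222106934, -0.029356699436903), (0.012409715913236141, 0.05906195566058159), 0.8831038475036621)
side ptr 70 [0.6307 0.1213 0.1415] [0.7448 0.1394 0.2657]
wrist lid 70114 0.1330048445137859 ((0.6404808759689331, -0.013263940811157227), (0.31987830996513367, 0.220273956656456), 88.90393829345703)
wrist tag 4316 [ 0.49   -0.0698  0.0491] [0.53   0.0116 0.1829]
  neck 1236 [ 0.5156 -0.0492  0.145 ] [ 0.5275 -0.0081  0.18  ] [ 0.5262 -0.0231  0.165 ] ((0.5215438008308411, -0.028695998713374138), (0.011151589453220367, 0.041332684457302094), 1.4647347927093506)
wrist ptr 2870 [0.6353 0.1223 0.1401] [0.7435 0.1381 0.2353]
```

View pics/cs_chest.png

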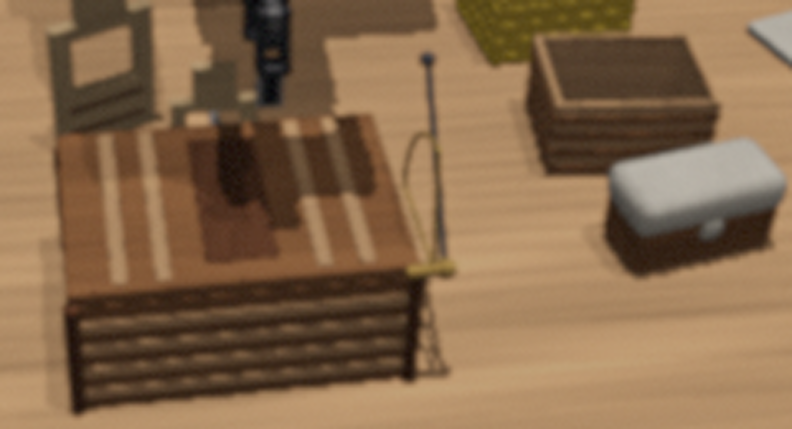

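```bash
python3 - <<'E'
from h import *
np.set_printoptions(precision=4,suppress=True)
s=load("pics/side0.pkl"); c=load("pics/scene0.pkl"); w=load("pics/wrist0.pkl")
Pc=cloud(c);Ps=cloud(s);Pw=cloud(w,([.6245,0,.2555],[-2.2207,-2.2208,.0016]))
def line(q):
    m=np.median(q,0)
    v=cv2.fitLine(q.astype(np.float32),cv2.DIST_HUBER,0,.01,.01).ravel()
    d=v[:3]; d=d*np.sign(d[2]); 
    return d, v[3:], np.degrees(np.arctan2(d[2],-d[0])), np.arctan2(d[2],-d[0])
for n,d,P in(("scene",c,Pc),("side",s,Ps),("wrist",w,Pw)):
    Q=P.reshape(-1,3); I=d["image"].reshape(-1,3).astype(int)
    m=(Q[:,2]>.14)&(Q[:,0]>.5)&(Q[:,0]<.8)&(Q[:,1]>.11)&(Q[:,1]<.2)
    sat=I.max(1)-I.min(1)
    k=m&(sat<25)
    q=Q[k]
    if len(q)>20:
        L=line(q); print(n,"rod",k.sum(),L, q[q[:,2].argmax()],q[q[:,2].argmin()])
    m=(Q[:,2]>.082)&(Q[:,2]<.1)&(Q[:,0]>.33)&(Q[:,0]<.505)&(Q[:,1]>.2)&(Q[:,1]<.5)
    if m.sum()>30: print(n,"rim",m.sum(),Q[m].min(0),Q[m].max(0),cv2.minAreaRect(Q[m][:,:2].astype(np.float32)))
    mm=(abs(Q[:,2]-.132)<.006)&(abs(Q[:,0]-.57)<.05)&(abs(Q[:,1]+.015)<.13)
    # front edge of lid: min x per y bin
    q=Q[mm]; e=[]
    for y in np.arange(-.13,.11,.02):
        t=q[abs(q[:,1]-y)<.01]
        if len(t)>5 and not(-.08<y<.03): e.append((y,np.percentile(t[:,0],2)))
    if len(e)>3:
        e=np.array(e); print(n,"front edge",np.polyfit(e[:,0],e[:,1],1), e.T)
    b=Q[(Q[:,2]>.11)&(Q[:,2]<.15)&(Q[:,0]>.47)&(Q[:,0]<.513)&(abs(Q[:,1]+.03)<.06)]
    if len(b): print(n,"barrel",len(b),b.min(0),b.max(0),np.median(b,0))
E
```

```text
scene rim 359 [0.3792 0.3045 0.082 ] [0.5049 0.4755 0.0969] ((0.44234347343444824, 0.389870285987854), (0.16905881464481354, 0.12608633935451508), 88.39263916015625)
scene front edge [-0.0178  0.5471] [[-0.13   -0.11   -0.09    0.03    0.05    0.07    0.09  ]
 [ 0.5472  0.5506  0.5496  0.546   0.5489  0.5426  0.5464]]
side rim 475 [0.3797 0.3029 0.082 ] [0.5049 0.4751 0.097 ] ((0.4442959725856781, 0.3886949121952057), (0.1659712791442871, 0.12186238914728165), 86.21331787109375)
side front edge [-0.0191  0.5446] [[-0.13   -0.11   -0.09    0.03    0.05    0.07    0.09  ]
 [ 0.5471  0.5464  0.5466  0.5441  0.5439  0.5432  0.5427]]
side barrel 123 [ 0.4844 -0.0448  0.1181] [ 0.5113 -0.0144  0.1387] [ 0.4929 -0.033   0.1321]
wrist rod 124 (array([-0.6345, -0.0057,  0.7729], dtype=float32), array([0.7207, 0.1348, 0.1604], dtype=float32), np.float32(50.61498), np.float32(0.88339806)) [0.6899 0.1342 0.1982] [0.7378 0.1349 0.1401]
wrist front edge [-0.0189  0.5461] [[-0.13   -0.11   -0.09    0.03    0.05    0.07    0.09  ]
 [ 0.5485  0.5481  0.5481  0.5454  0.5452  0.5449  0.5444]]
wrist barrel 390 [ 0.4843 -0.0437  0.1187] [ 0.5043 -0.0155  0.1373] [ 0.494  -0.0186  0.1332]
```

```bash
python3 - <<'E'
from h import *
np.set_printoptions(precision=4,suppress=True)
s=load("pics/side0.pkl"); c=load("pics/scene0.pkl")
for n,d in(("scene",c),("side",s)):
    P=cloud(d); Q=P.reshape(-1,3)
    m=(Q[:,2]>.245)&(Q[:,0]>.6)&(Q[:,0]<.7)&(Q[:,1]>.1)&(Q[:,1]<.17)
    print(n,"ball",m.sum(),np.median(Q[m],0),Q[m].min(0),Q[m].max(0))
    m=(Q[:,2]>.15)&(Q[:,0]>.5)&(Q[:,0]<.8)&(Q[:,1]>.11)&(Q[:,1]<.2)
    h=np.array([.746,.125]); q=Q[m]; a=np.arctan2(q[:,2]-h[1],h[0]-q[:,0]); r=np.hypot(q[:,2]-h[1],h[0]-q[:,0])
    for lo,hi in((.05,.08),(.08,.105),(.105,.13),(.13,.15),(.15,.185)):
        k=(r>=lo)&(r<hi); 
        if k.any(): print(lo,k.sum(),np.median(a[k]),a[k].std())
    
# triangulate ball from dark blob in images (ray crossing)
E
```

```text
scene ball 28 [0.6426 0.134  0.2582] [0.6377 0.1284 0.2452] [0.6545 0.1394 0.2665]
0.05 22 1.3885383381421161 0.2449767670604386
0.08 25 1.3996993322198092 0.24274057976911137
0.105 54 0.9090839297888905 0.3090591697018217
0.13 16 0.9094223376920048 0.013743091667074325
0.15 31 0.9094161487044385 0.015253726482712249
side ball 30 [0.6382 0.1325 0.2599] [0.6307 0.1285 0.2473] [0.6503 0.1394 0.2657]
0.05 4 0.9360803088831003 0.018862043655913714
0.105 12 0.34482118849175025 0.20125558568029833
0.13 8 0.8929903299728593 0.010926330290929837
0.15 34 0.8903355618515205 0.017923239744212283
```

Measured (m):
- Tag neck: (0.5215, -0.029, 0.170)
- Barrel: (0.494, -0.030, 0.128)
- Hinge: (0.749, -0.025, 0.126)
- Pointer: about 0.895 rad
- Basket centre: (0.443, 0.389)

These agree with the given sizes: lid top at 0.133, tag top at 0.185, rim 120x160. Next I move above the neck.

```bash
python3 -m jog '[[[-0.3,-1.0,0],-0.3],[[-0.6,-2.0,0],-0.6],[[-0.9,-3.0,0],-1],[[-1.15,-4.0,0],-1],[[-1.15,-4.12,0.4],-1],[[-1.15,-4.12,0.8],-1],[[-1.15,-4.12,1.2],-1],[[-1.15,-4.12,1.5],-1],[[-1.15,-4.12,1.5],-1],[[-1.15,-4.12,1.5],-1]]' 0
python3 - <<'E'
from h import *
np.set_printoptions(precision=4,suppress=True)
d=snap("wrist","w1"); P=cloud(d,d["pose"]); Q=P.reshape(-1,3); print(d["pose"])
m=(Q[:,2]>.15)&(Q[:,2]<.19)&(Q[:,0]>.49)&(Q[:,0]<.55)&(abs(Q[:,1]+.03)<.04)
print(m.sum(),Q[m].min(0),Q[m].max(0),cv2.minAreaRect(Q[m][:,:2].astype(np.float32)))
snap("side","s1")
E
```

```text
time_s: 1.15
tcp_pos: [0.5223, -0.0286, 0.2183]
tcp_rot: [-2.201, -2.241, 0.001]
contact_force: [0.1, -0.3, 0.3]
gripper_width: 1.0
(array([ 0.5223, -0.0286,  0.2183]), array([-2.2013, -2.2405,  0.0008]))
1346 [ 0.5161 -0.0492  0.1506] [ 0.5268 -0.0081  0.1827] ((0.5214411020278931, -0.02868802845478058), (0.010021421127021313, 0.04107234999537468), 1.0709502696990967)
```

View pics/w1.png

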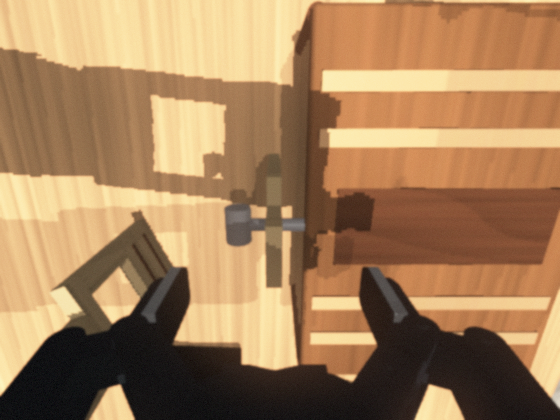

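View pics/s1.png

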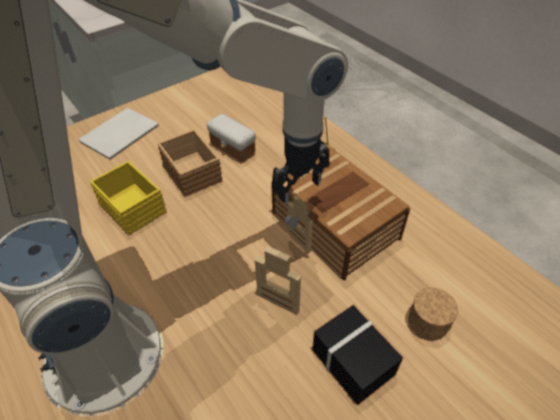

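The jaws straddle the tag's edge-on neck (wrist image 273,225), with the barrel at (238,225). Next I descend 41 mm and close.

```bash
python3 -m jog '[[[0,-0.03,0.3],0],[[0,-0.03,0.6],0],[[0,-0.03,0.9],0],[[0,-0.03,1.2],0],[[0,-0.03,1.45],0],[[0,-0.03,1.6],0],[[0,-0.03,1.65],0],[[0,-0.03,1.65],0],[[0,-0.03,1.65],0],[[0,-0.03,1.65],0]]' 0
python3 -m jog '[[[0,0,0],0],[[0,0,0],0],[[0,0,0],0],[[0,0,0],0],[[0,0,0],0],[[0,0,0],0],[[0,0,0],0],[[0,0,0],0],[[0,0,0],0],[[0,0,0],0]]' 1
```

```text
time_s: 2.25
tcp_pos: [0.5215, -0.0288, 0.1779]
tcp_rot: [2.202, 2.24, 0.001]
contact_force: [-0.2, 0.3, -0.1]
gripper_width: 1.002
time_s: 3.25
tcp_pos: [0.5213, -0.0288, 0.1776]
tcp_rot: [2.202, 2.241, 0.0]
contact_force: [-0.4, -0.4, 1.4]
gripper_width: 0.104
```

Opening is 0.104, about 9 mm, so the tag is held. I lift 18 mm.

```bash
python3 -m jog '[[[0,0,-0.1],0],[[0,0,-0.2],0],[[0,0,-0.3],0],[[0,0,-0.4],0],[[0,0,-0.5],0],[[0,0,-0.6],0],[[0,0,-0.72],0],[[0,0,-0.72],0],[[0,0,-0.72],0],[[0,0,-0.72],0]]' 
python3 - <<'E'
from h import *
np.set_printoptions(precision=4,suppress=True)
d=snap("side","s2")
cv2.imwrite("pics/s2c.png",cv2.resize(d["image"][130:280,220:420,::-1],None,fx=4,fy=4,interpolation=cv2.INTER_CUBIC))
Q=cloud(d).reshape(-1,3)
m=(Q[:,2]>.02)&(Q[:,2]<.14)&(Q[:,0]>.515)&(Q[:,0]<.53)&(abs(Q[:,1]+.03)<.07); print(Q[m].min(0))
E
```

```text
time_s: 4.25
tcp_pos: [0.5212, -0.0288, 0.1954]
tcp_rot: [-2.202, -2.241, 0.0]
contact_force: [0.1, 0.1, -1.2]
gripper_width: 0.105
[ 0.5151 -0.0705  0.0535]
```

View pics/s2c.png

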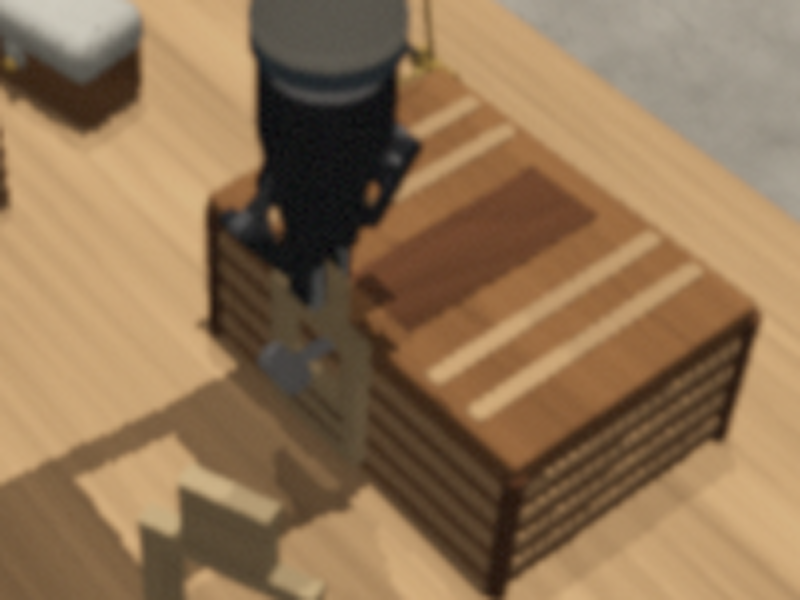

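```bash
python3 - <<'E'
from h import *
d=load("pics/s2.pkl");Q=cloud(d).reshape(-1,3)
m=(Q[:,2]>.02)&(Q[:,2]<.22)&(Q[:,0]>.3)&(Q[:,0]<.48)&(Q[:,1]>-.22)&(Q[:,1]<-.0)
print(Q[m].min(0),Q[m].max(0),cv2.minAreaRect(Q[m][:,:2].astype(np.float32)))
E
```

```text
[ 0.3547087  -0.17952143  0.02004518] [ 0.41017418 -0.07601806  0.20085205] ((0.3814556300640106, -0.12586018443107605), (0.01784554310142994, 0.11012811213731766), 23.687944412231445)
```

```bash
python3 -m jog '[[[0,-0.3,0],0],[[0,-0.6,0],0],[[0,-0.95,0],0],[[0,-1.3,0],0],[[0,-1.65,0],0],[[0,-2.0,0],0],[[0,-2.35,0],0],[[0,-2.7,0],0],[[0,-3.0,0],0],[[0,-3.0,0],0]]' 
python3 - <<'E'
from h import *
d=snap("side","s3")
cv2.imwrite("pics/s3c.png",cv2.resize(d["image"][130:310,180:420,::-1],None,fx=3.3,fy=3.3,interpolation=cv2.INTER_CUBIC))
E
```

```text
time_s: 5.3
tcp_pos: [0.4451, -0.0301, 0.1955]
tcp_rot: [-2.202, -2.24, 0.001]
contact_force: [0.0, -0.4, 0.1]
gripper_width: 0.107
```

View pics/s3c.png

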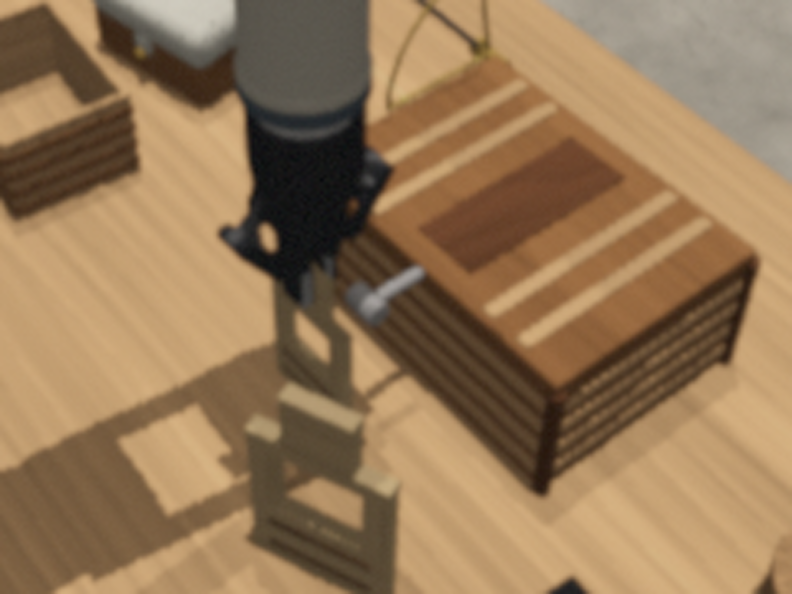

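The tag is clear of the pull, whose crosspiece shows free at crop (370,300). I raise it and carry it to the basket.

```bash
python3 -m jog '[[[0,0,-0.5],0],[[0,0,-1.0],0],[[0,0,-1.5],0],[[0,0,-2],0],[[0,0,-2.5],0],[[0,0,-3],0],[[0.8,0,-3],0],[[1.8,0,-3],0],[[2.8,0,-3],0],[[3.8,0,-3],0]]' 
python3 -m jog '[[[1.2,0.02,0],0],[[2.4,0.04,0],0],[[3.6,0.06,0],0],[[4.8,0.08,0],0],[[6,0.1,0],0],[[7.2,0.12,0],0],[[8.4,0.14,0],0],[[9.6,0.16,0],0],[[10.8,0.18,0],0],[[11.8,0.2,0],0]]'
python3 -m jog '[[[0.5,0.01,0],0],[[0.9,0.02,0],0],[[1.16,0.02,0],0],[[1.16,0.02,0],0],[[1.16,0.02,0],0],[[1.16,0.02,0],0],[[1.16,0.02,0],0],[[1.16,0.02,0],0],[[1.16,0.02,0],0],[[1.16,0.02,0],0]]'
python3 - <<'E'
from h import *
np.set_printoptions(precision=4,suppress=True)
d=snap("side","s4"); Q=cloud(d).reshape(-1,3)
m=(Q[:,2]>.082)&(Q[:,2]<.1)&(Q[:,0]>.33)&(Q[:,0]<.53)&(Q[:,1]>.25)&(Q[:,1]<.5)
print(cv2.minAreaRect(Q[m][:,:2].astype(np.float32)))
e=snap("scene","c4"); snap("wrist","w4")
E
```

```text
time_s: 6.35
tcp_pos: [0.4446, 0.0658, 0.2713]
tcp_rot: [2.202, 2.24, 0.001]
contact_force: [0.8, 0.3, -0.9]
gripper_width: 0.103
time_s: 7.35
tcp_pos: [0.4443, 0.3616, 0.2711]
tcp_rot: [-2.201, -2.241, -0.001]
contact_force: [-0.4, 0.7, 0.1]
gripper_width: 0.103
time_s: 8.35
tcp_pos: [0.4445, 0.3889, 0.2705]
tcp_rot: [2.202, 2.241, -0.0]
contact_force: [0.0, 0.3, -0.9]
gripper_width: 0.106
((0.445189505815506, 0.38758164644241333), (0.16803081333637238, 0.12176920473575592), 86.08759307861328)
```

View pics/s4.png

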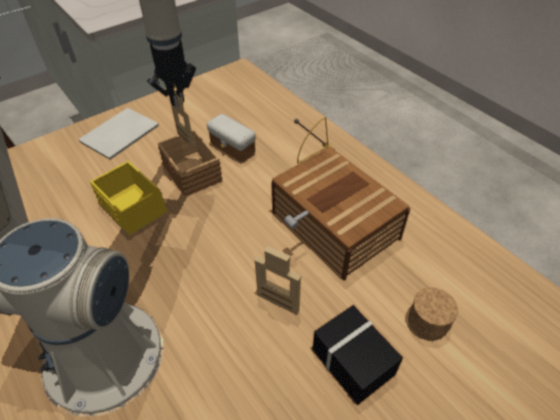

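View pics/w4.png

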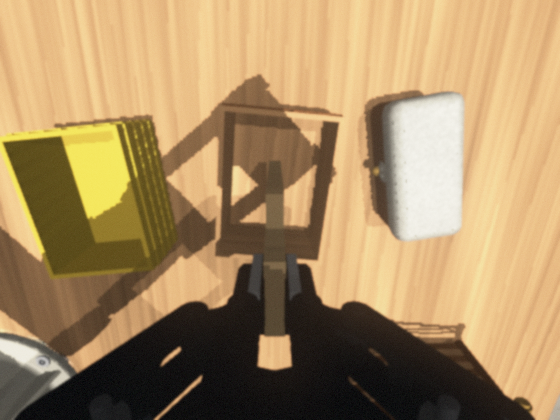

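The basket is centred below the tag (wrist view: walls from 220 to 340, tag at 275). I lower it 123 mm, leaving the bottom edge about 4 mm above the floor.

```bash
python3 -m jog '[[[0,0,0.4],0],[[0,0,0.8],0],[[0,0,1.3],0],[[0,0,1.8],0],[[0,0,2.3],0],[[0,0,2.8],0],[[0,0,3.2],0],[[0,0,3.6],0],[[0,0,4.0],0],[[0,0,4.0],0]]' 
python3 -m jog '[[[0,0,0.15],0],[[0,0,0.3],0],[[0,0,0.45],0],[[0,0,0.6],0],[[0,0,0.75],0],[[0,0,0.9],0],[[0,0,0.92],0],[[0,0,0.92],0],[[0,0,0.92],0],[[0,0,0.92],0]]'
python3 -m jog '[[[0,0,0],0],[[0,0,0],0],[[0,0,0],0],[[0,0,0],0],[[0,0,0],0],[[0,0,0],0],[[0,0,0],0],[[0,0,0],0],[[0,0,0],0],[[0,0,0],0]]' 0
python3 - <<'E'
from h import *
snap("wrist","w5"); snap("side","s5")
E
```

```text
time_s: 9.5
tcp_pos: [0.4438, 0.3884, 0.169]
tcp_rot: [-2.202, -2.241, 0.004]
contact_force: [-0.0, 0.2, -0.5]
gripper_width: 0.105
time_s: 10.5
tcp_pos: [0.4447, 0.389, 0.148]
tcp_rot: [2.202, 2.241, 0.001]
contact_force: [-1.9, -2.4, 5.0]
gripper_width: 0.108
time_s: 11.5
tcp_pos: [0.4445, 0.389, 0.1475]
tcp_rot: [2.202, 2.241, 0.0]
contact_force: [0.1, 0.3, -0.3]
gripper_width: 0.999
```

View pics/w5.png

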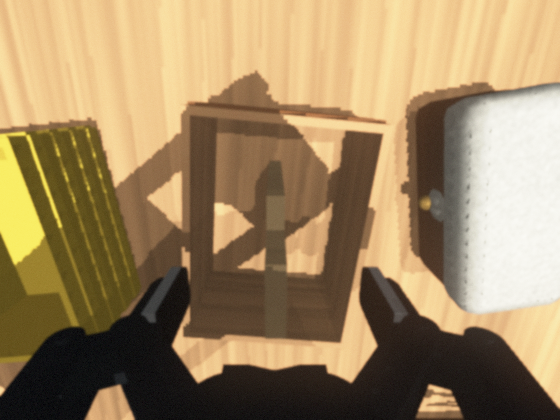

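View pics/s5.png

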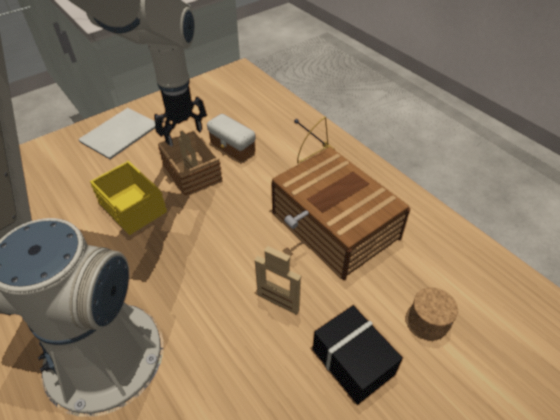

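The tag stands free in the basket (wrist 275,250) and the lid is shut. I go up and back to the pull, turning the jaws 90° so they close along the barrel's axis.

```bash
python3 -m jog '[[[0,0,-0.3],0],[[0,0,-0.7],0],[[0,0,-1.2],0],[[0,0,-1.8],0],[[0,0,-2.5],0],[[0,0,-3.2],0],[[0,0,-4],0],[[0,0,-4.6],0],[[0,0,-5],0],[[0,0,-5],0]]'
python3 -m jog '[[[-1,0,0],-8],[[-2.2,0,0],-16],[[-3.6,0,0],-24],[[-5,0,0],-32],[[-6.6,0,0],-40],[[-8.2,0,0],-48],[[-9.8,0,0],-56],[[-11.4,0,0],-64],[[-13,0,0],-72],[[-14,0,0],-80]]'
python3 - <<'E'
from cell import ctrl
from scipy.spatial.transform import Rotation as R
s=ctrl.sense(); print(s["qpos"],s["tcp_pos"]); print(R.from_rotvec(s["tcp_rot"]).as_matrix().round(3))
E
```

```text
time_s: 12.6
tcp_pos: [0.445, 0.3894, 0.2744]
tcp_rot: [2.202, 2.241, 0.004]
contact_force: [1.1, -0.3, -0.8]
gripper_width: 1.004
time_s: 13.6
tcp_pos: [0.4498, 0.0369, 0.2718]
tcp_rot: [-0.239, -3.131, 0.001]
contact_force: [0.7, -1.2, 0.2]
gripper_width: 0.995
[ 7.87508082e-02  6.08363880e-02  1.96915216e+00 -4.60535170e-04
  1.11291517e+00 -1.33960102e+00] [0.44978424 0.03686729 0.27182361]
[[-0.988  0.152 -0.001]
 [ 0.152  0.988 -0.001]
 [ 0.001 -0.001 -1.   ]]
```

```bash
python3 -m jog '[[[-0.4,-0.4,0],-4],[[-0.8,-0.8,0],-8],[[-1.2,-1.3,0],-10],[[-1.6,-1.7,0],-10],[[-2.0,-2.1,0],-10],[[-2.19,-2.37,0],-10],[[-2.19,-2.37,0],-10],[[-2.19,-2.37,0],-10],[[-2.19,-2.37,0],-10],[[-2.19,-2.37,0],-10]]'
python3 - <<'E'
from h import *
np.set_printoptions(precision=4,suppress=True)
d=snap("wrist","w6"); P=cloud(d,d["pose"]); Q=P.reshape(-1,3); print(d["pose"], R.from_rotvec(d["pose"][1]).as_matrix())
m=(Q[:,2]>.115)&(Q[:,2]<.145)&(Q[:,0]>.47)&(Q[:,0]<.515)&(abs(Q[:,1]+.03)<.06)
print(m.sum(),Q[m].min(0),Q[m].max(0),cv2.minAreaRect(Q[m][:,:2].astype(np.float32)))
m=(Q[:,2]>.115)&(Q[:,2]<.145)&(Q[:,0]>.515)&(Q[:,0]<.54)&(abs(Q[:,1]+.03)<.06)
print("stem",m.sum(),Q[m].min(0),Q[m].max(0))
e=snap("side","s6"); Q=cloud(e).reshape(-1,3)
m=(Q[:,2]>.02)&(Q[:,2]<.17)&(Q[:,0]>.4)&(Q[:,0]<.49)&(Q[:,1]>.33)&(Q[:,1]<.44)
m&=(Q[:,2]>.1); print("tag top",m.sum(),Q[m].min(0),Q[m].max(0))
E
```

```text
time_s: 14.6
tcp_pos: [0.4951, -0.0277, 0.2726]
tcp_rot: [-0.028, 3.141, 0.0]
contact_force: [0.9, 0.5, 0.7]
gripper_width: 0.995
(array([ 0.4951, -0.0277,  0.2726]), array([-0.028 ,  3.1414,  0.0001])) [[-0.9998 -0.0178  0.    ]
 [-0.0178  0.9998  0.0001]
 [-0.      0.0001 -1.    ]]
773 [ 0.4838 -0.0437  0.1254] [ 0.5149 -0.016   0.1371] ((0.4994106888771057, -0.029790688306093216), (0.03100970946252346, 0.027492238208651543), 0.6884588003158569)
stem 262 [ 0.515  -0.0344  0.1257] [ 0.5399 -0.0244  0.1323]
tag top 201 [0.4381 0.3486 0.1005] [0.452  0.4295 0.1544]
```

View pics/w6.png

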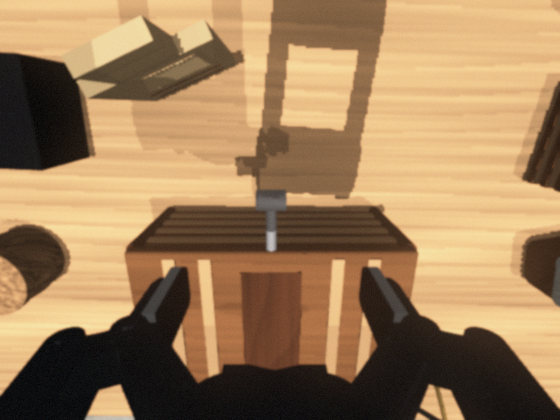

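View pics/s6.png

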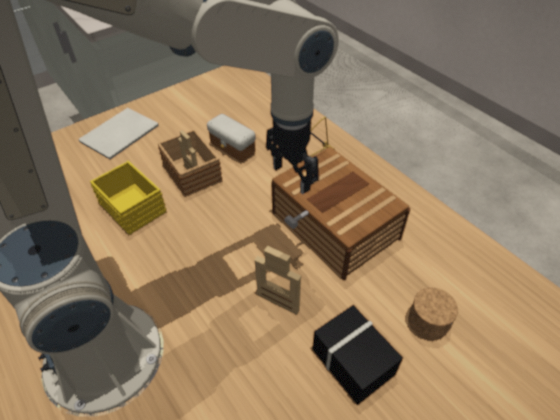

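The barrel centre is at (0.494, -0.030, 0.1275). The tag stands with its top at 0.154 inside the basket. I shift 2 mm, descend 139 mm and close.

```bash
python3 -m jog '[[[0.04,-0.08,0.5],0],[[0.04,-0.08,1.0],0],[[0.04,-0.08,1.6],0],[[0.04,-0.08,2.2],0],[[0.04,-0.08,2.8],0],[[0.04,-0.08,3.4],0],[[0.04,-0.08,3.8],0],[[0.04,-0.08,4.0],0],[[0.04,-0.08,4.0],0],[[0.04,-0.08,4.0],0]]'
python3 -m jog '[[[0,0,0.2],0],[[0,0,0.4],0],[[0,0,0.7],0],[[0,0,1.0],0],[[0,0,1.3],0],[[0,0,1.5],0],[[0,0,1.55],0],[[0,0,1.55],0],[[0,0,1.55],0],[[0,0,1.55],0]]'
python3 -m jog '[[[0,0,0],0],[[0,0,0],0],[[0,0,0],0],[[0,0,0],0],[[0,0,0],0],[[0,0,0],0],[[0,0,0],0],[[0,0,0],0],[[0,0,0],0],[[0,0,0],0]]' 1
python3 - <<'E'
from h import *
d=snap("side","s7")
cv2.imwrite("pics/s7c.png",cv2.resize(d["image"][90:290,140:400,::-1],None,fx=3,fy=3,interpolation=cv2.INTER_CUBIC))
E
```

```text
time_s: 15.7
tcp_pos: [0.4946, -0.0301, 0.1727]
tcp_rot: [-0.027, 3.141, -0.0]
contact_force: [-0.3, 1.0, 0.1]
gripper_width: 1.0
time_s: 16.7
tcp_pos: [0.4946, -0.0301, 0.1341]
tcp_rot: [-0.027, 3.141, -0.0]
contact_force: [-0.3, 0.5, -0.1]
gripper_width: 1.0
time_s: 17.7
tcp_pos: [0.4944, -0.0309, 0.1341]
tcp_rot: [-0.028, 3.141, -0.002]
contact_force: [-1.2, -5.5, 5.0]
gripper_width: 0.311
```

View pics/s7c.png

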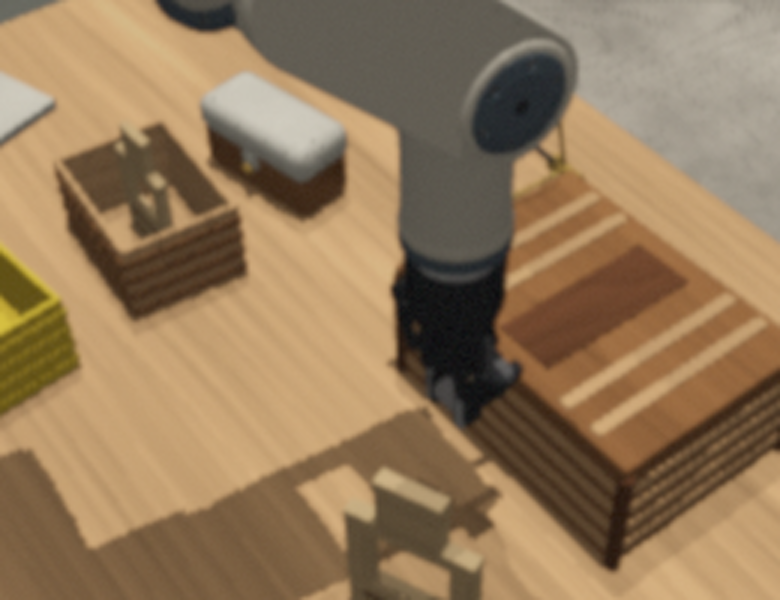

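Opening is 0.311, about 27 mm, so the barrel is held. I raise the lid along its arc in two halves.

```bash
python3 -m jog '[[[-0.01,0,-0.51],0],[[-0.05,0,-1.02],0],[[-0.115,0,-1.52],0],[[-0.2,0,-2.03],0],[[-0.32,0,-2.52],0],[[-0.46,0,-3.01],0],[[-0.62,0,-3.5],0],[[-0.8,0,-3.97],0],[[-1.02,0,-4.44],0],[[-1.02,0,-4.44],0]]'
python3 - <<'E'
from h import *
d=snap("side","s8")
E
```

```text
time_s: 18.75
tcp_pos: [0.5211, -0.0304, 0.2458]
tcp_rot: [-0.028, 3.139, -0.002]
contact_force: [3.8, -5.8, -5.4]
gripper_width: 0.312
```

View pics/s8.png

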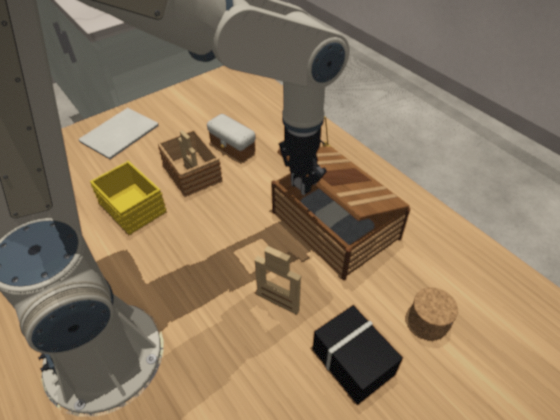

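The lid is rising with the gripper, and forces are only a few N. On to the second half.

```bash
python3 -m jog '[[[-0.23,0,-0.45],0],[[-0.49,0,-0.89],0],[[-0.77,0,-1.32],0],[[-1.06,0,-1.73],0],[[-1.38,0,-2.13],0],[[-1.72,0,-2.51],0],[[-2.08,0,-2.88],0],[[-2.45,0,-3.22],0],[[-2.8,0,-3.52],0],[[-2.8,0,-3.52],0]]'
python3 -m jog '[[[0,0,0],0],[[0,0,0],0],[[0,0,0],0],[[0,0,0],0],[[0,0,0],0],[[0,0,0],0],[[0,0,0],0],[[0,0,0],0],[[0,0,0],0],[[0,0,0],0]]'
python3 - <<'E'
from h import *
np.set_printoptions(precision=4,suppress=True)
for n in("side","scene"):
    d=snap(n,n+"9"); Q=cloud(d).reshape(-1,3); I=d["image"].reshape(-1,3).astype(int)
    # lid surface: reddish wood
    for lo,hi in((-.155,-.09),(.04,.105)):
        m=(Q[:,2]>.16)&(Q[:,2]<.33)&(Q[:,0]>.58)&(Q[:,0]<.77)&(Q[:,1]>lo)&(Q[:,1]<hi)
        if m.sum()<40: continue
        v=cv2.fitLine(Q[m][:,[0,2]].astype(np.float32),cv2.DIST_HUBER,0,.01,.01).ravel()
        print(n,lo,m.sum(),"lid angle",np.arctan(-v[1]/v[0]))
    m=(Q[:,2]>.2)&(Q[:,0]>.6)&(Q[:,0]<.72)&(Q[:,1]>.12)&(Q[:,1]<.15)
    q=Q[m]; r=np.hypot(q[:,2]-.126,.746-q[:,0]); k=(r>.13)&(r<.185)
    print(n,"ptr",k.sum(),np.median(np.arctan2(q[k,2]-.126,.746-q[k,0])))
    m=(Q[:,2]>.1)&(Q[:,0]>.4)&(Q[:,0]<.49)&(Q[:,1]>.33)&(Q[:,1]<.44); print("tag",m.sum(),Q[m].min(0),Q[m].max(0))
E
```

```text
time_s: 19.8
tcp_pos: [0.5905, -0.0291, 0.3324]
tcp_rot: [0.027, -3.141, 0.002]
contact_force: [0.1, -6.0, -5.7]
gripper_width: 0.309
time_s: 20.8
tcp_pos: [0.5894, -0.0291, 0.3316]
tcp_rot: [0.027, -3.14, 0.002]
contact_force: [2.5, -4.7, -5.8]
gripper_width: 0.314
side -0.155 224 lid angle 0.9410528
side 0.04 144 lid angle -0.7657021
side ptr 2 0.8931094219307754
tag 205 [0.4382 0.345  0.1002] [0.4518 0.4303 0.1559]
scene -0.155 1614 lid angle 0.87303936
scene 0.04 1519 lid angle 0.8727177
scene ptr 47 0.9046113321565081
tag 244 [0.436  0.3478 0.1003] [0.4566 0.4282 0.1567]
```

View pics/side9.png

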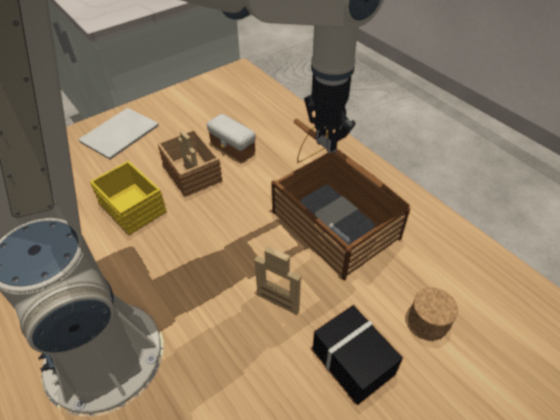

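View pics/scene9.png

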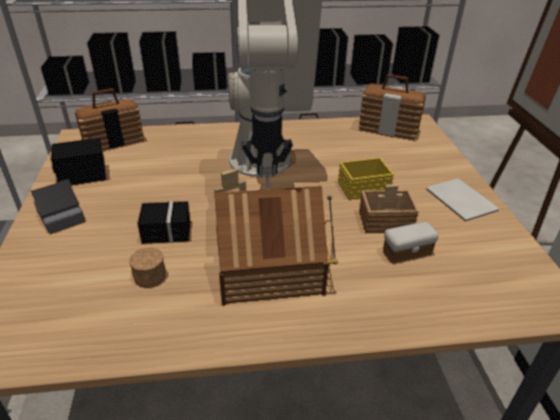

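```bash
python3 - <<'E'
from h import *
np.set_printoptions(precision=4,suppress=True)
d=load("pics/scene9.pkl"); Q=cloud(d).reshape(-1,3)
m=(Q[:,2]>.16)&(Q[:,2]<.30)&(Q[:,0]>.58)&(Q[:,0]<.77)&(Q[:,1]>-.14)&(Q[:,1]<.09)
q=Q[m]
for _ in range(4):
    c=q.mean(0); n=np.linalg.svd(q-c,full_matrices=False)[2][2]; r=(q-c)@n; q=q[abs(r)<max(.003,2*abs(r).mean())]
n*=np.sign(n[2]); print("plane",len(q),n,np.arctan2(n[0],n[2]),abs(r).mean())
# offset: distance of hinge from plane should be 7mm
print("hinge dist",(np.array([.749,-.025,.126])-c)@n)
m=(Q[:,2]>.15)&(Q[:,0]>.6)&(Q[:,0]<.76)&(Q[:,1]>.11)&(Q[:,1]<.16)&(abs((Q-c)@n)<.03)
v=cv2.fitLine(Q[m][:,[0,2]].astype(np.float32),cv2.DIST_HUBER,0,.01,.01).ravel(); print("rod",m.sum(),np.arctan(-v[1]/v[0]))
print(np.median((Q[m]-c)@n))
from cell import ctrl; s=ctrl.sense(); print(s["time_s"],s["dq"],s["contact_force"])
E
```

```text
plane 4293 [0.766  0.0137 0.6427] 0.8726964523232328 0.0013322511739131083
hinge dist -0.0080031267696091
rod 293 0.8680366
-0.0014286001220529332
20.9 [-0.0013  0.0019 -0.0007  0.0004 -0.      0.0015] [ 1.4383 -5.7024 -5.6419]
```

In the same camera, lid plane and rod agree: 0.873 against 0.868 rad, or up to 0.905 for the rod taken from its ball. Both gaps are well inside 0.087. The arm is still and the grip is holding, so I hand in.

```bash
python3 -c "
from cell import job
print(job.job_done())"
```

```text
the job is handed in; nothing more can be done
None
```

I lifted the small tag off the pull and stood it in the brown basket with the lid shut. I then gripped the pull's crosspiece by its ends, raised the lid along its arc, and handed in at about 21 s while still holding it. No verdict was reported.

**Tag:** it stands inside the basket, let go, with its top at about 0.156 m. It had not moved since release.

**Lid against pointer:** the difference is at most about 0.03 rad, against the 0.087 rad allowed, but the measurements did not agree exactly:

| Measured from | Lid (rad) | Pointer (rad) |
|---|---|---|
| Arm position | about 0.895 | – |
| Scene camera, plane or rod slope | 0.873 | 0.868 |
| Scene camera, ball | – | 0.905 |
| Side camera, ball | – | 0.893 |

The side camera's own lid fits were inconsistent (0.94 and -0.77) because few lid points were visible from there, so I did not use them.

**Hold and bystanders:** the arm was still, with about 6 N sideways and 6 N downward on the tool. In the last pictures the pointer, gift boxes, purse and round box look unmoved. I checked this by number only for the pointer.

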